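Press the two proud stoppers home

TASK

Two of the six bottles in the crate have stoppers that stand proud, with the pale shank showing under the head. With your fingertips, gently press each of those two stoppers straight down until it is fully home, without lifting or tipping any bottle, and withdraw. Do not touch the other four bottles or their stoppers, and leave the tape roll, spare stopper and mallet where they are.

Things in the scene. Friction and masses are not known exactly. Their poses are not given: they have to be found in the camera images.
- crate: fixed blue plastic crate, 190 x 285 x 120 mm high (x, y, z of its own frame), walls and dividers 6 mm, open on top, 2 x 3 cells about 86 mm square, one bottle in each; its origin is the centre of its underside, on the bench
- bottle_a: upright loose amber half bottle standing in a cell of the crate, 62 mm diameter, neck 30 mm, mouth 225 mm above its foot, about 0.75 kg; origin at the centre of its foot, z up. Its stopper stands proud
- bottle_b: upright loose amber half bottle standing in a cell of the crate, 62 mm diameter, neck 30 mm, mouth 225 mm above its foot, about 0.75 kg; origin at the centre of its foot, z up. Its stopper stands proud
- bottle_c: upright loose amber half bottle standing in a cell of the crate, 62 mm diameter, neck 30 mm, mouth 225 mm above its foot, about 0.75 kg; origin at the centre of its foot, z up. Its stopper is already fully home: leave it alone
- bottle_d: upright loose amber half bottle standing in a cell of the crate, 62 mm diameter, neck 30 mm, mouth 225 mm above its foot, about 0.75 kg; origin at the centre of its foot, z up. Its stopper is already fully home: leave it alone
- bottle_e: upright loose amber half bottle standing in a cell of the crate, 62 mm diameter, neck 30 mm, mouth 225 mm above its foot, about 0.75 kg; origin at the centre of its foot, z up. Its stopper is already fully home: leave it alone
- bottle_f: upright loose amber half bottle standing in a cell of the crate, 62 mm diameter, neck 30 mm, mouth 225 mm above its foot, about 0.75 kg; origin at the centre of its foot, z up. Its stopper is already fully home: leave it alone
- top_a (a point): centre of the top face of the stopper of bottle_a: a black round head 36 mm diameter and 12 mm thick on a pale plastic shank 19 mm in diameter; head resting on the bottle's mouth when home (top face then 237 mm above the bottle's foot). This one starts proud, with 11 to 17 mm of the pale shank showing under the head
- top_b (a point): centre of the top face of the stopper of bottle_b: a black round head 36 mm diameter and 12 mm thick on a pale plastic shank 19 mm in diameter; head resting on the bottle's mouth when home (top face then 237 mm above the bottle's foot). This one starts proud, with 11 to 17 mm of the pale shank showing under the head
- top_c (a point): centre of the top face of the stopper of bottle_c: a black round head 36 mm diameter and 12 mm thick on a pale plastic shank 19 mm in diameter; head resting on the bottle's mouth when home (top face then 237 mm above the bottle's foot). Home from the start
- top_d (a point): centre of the top face of the stopper of bottle_d: a black round head 36 mm diameter and 12 mm thick on a pale plastic shank 19 mm in diameter; head resting on the bottle's mouth when home (top face then 237 mm above the bottle's foot). Home from the start
- top_e (a point): centre of the top face of the stopper of bottle_e: a black round head 36 mm diameter and 12 mm thick on a pale plastic shank 19 mm in diameter; head resting on the bottle's mouth when home (top face then 237 mm above the bottle's foot). Home from the start
- top_f (a point): centre of the top face of the stopper of bottle_f: a black round head 36 mm diameter and 12 mm thick on a pale plastic shank 19 mm in diameter; head resting on the bottle's mouth when home (top face then 237 mm above the bottle's foot). Home from the start
- stopper_a (a joint): how far the stopper of bottle_a stands proud, in m: 0 is fully home (head on the mouth, a hard stop), 0.024 is the top of its travel; slides straight along the bottle's axis against about 4 N of friction and stays where it is left
- stopper_b (a joint): how far the stopper of bottle_b stands proud, in m: 0 is fully home (head on the mouth, a hard stop), 0.024 is the top of its travel; slides straight along the bottle's axis against about 4 N of friction and stays where it is left
- tape_roll: loose roll of tape lying flat on the bench beside the crate, 100 mm outside diameter, 48 mm high; origin at the centre of its underside
- spare_stopper: loose spare stopper standing head down on the bench, 36 mm diameter, 36 mm high; origin at the centre of its underside
- mallet: loose rubber mallet lying on the bench: handle 24 mm thick along its own x from -160 to 40 mm, rubber head 54 mm in diameter and 85 mm wide centred at x = 60 mm; origin on the bench under the handle's line

How it is judged:
By the outcome, as a careful person would: the job done as asked, in the order asked, and still so for the second after the job is handed in, with the robot touching nothing.
It also fails if it takes over 42 s, if anything falls off the work surface, if the arm or the gripper's body presses on something with over 40 N, if the wrist force passes 120 N, or if a joint passes its speed limit or range.

ROBOT

A 6-joint arm with a two-finger parallel gripper is mounted at the origin on the work surface. World frame = base frame: x ahead of the robot, y to its left, z up, the work surface at z = 0. Lengths are in mm, angles in rad, forces in N, time in s.
With the tool pointing down it reaches from about 300 to 775 mm from the base axis. Payload 14.6 kg.
Tool frame: the origin (TCP) lies on the centre line of the jaws, within the pads' length; the fingertips stand 19 mm ahead of it and the grasp point (between the pads) is the TCP (bot.tip_reach is the distance from the TCP to the fingertips, in mm); z points along the fingers, y is the line along which they close (so a half turn about z gives the same grasp; the last joint's range is limited). The gripper opens to 85 mm and grips with 20 to 120 N. Pads are 22 mm wide; open, the fingers measure 114 mm over their backs; the gripper's body (76 mm by 85 mm) begins 54 mm behind the grasp point. The pads swing forward as they close: fully open they stand 13 mm farther back than shut.
Start: joints at [-1.259, 0.3, 1.521, -0, 1.321, -0.067], TCP at [203.386, -511.003, 250.281] pointing down, gripper open.
Joint ranges: [-3.03, 3.03], [-0.79, 2.21], [0.23, 2.52], [-1.04, 4.18], [0, 3.07], [-2.55, 2.55]. Speed limits (rad/s): [2.22, 2.22, 2.57, 3.14, 3.14, 3.14].

INTERFACE

Orientations are given as a unit quaternion [w, x, y, z].
In Python, from rig import bot gives the robot as it stands. Calls block until the motion is done:
- bot.move_to(position, orientation): joint-space move of the TCP to a pose.
- bot.servo_line(position, attitude=None, speed=150, until_force=None): straight line of the TCP; attitude=None keeps the orientation; speed is the mean speed in mm/s. With until_force (N) it stops when the force on the tool has changed by that much, and returns True; else False.
- bot.move_joints(angles): joint-space move.
- bot.move_gripper(opening, grip_force=None): finger opening in mm; grip_force is the grip in N (None keeps the last); returns when the fingers have stopped.
- bot.dwell(seconds).
- bot.ik(position, orientation): joint angles nearest the present ones, or None.
- bot.read_state(): the state.
- bot.read_camera(name): name is "side" or "top"; returns a dict with "image" (384x512x3 uint8, blue, green, red), "depth" (384x512 float32, mm along the optical axis (not along the pixel's ray), 0 where there is no reading), "fovy" (degrees; the focal length in pixels is half the picture's height over the tangent of half this angle, whatever the lens; pixels are square), "cx", "cy" (the principal point, pixels), "eye" and "attitude" of the camera in the world. Camera axes: x right, y down, z forward; pixel columns grow to the right and rows downward; lengths in mm; the calibration is good to about 2 mm. A picture is of the moment at which its call begins.
A pose or a line that the arm cannot do raises bot.MotionError and nothing moves.
- bot.finish_job(): hands the job in; it is judged then, once.
The state is a dict: "clock": time; "joint_positions": joint angles; "qvel": joint speeds; "effort": joint torques, N m; "ee_pos": TCP position; "tool_rot": TCP orientation; "ft_force": force on the tool from outside, world axes, zero at the start; "moment": the same for the moment, N m; "grip_width": finger opening in mm; "grip_force": force on a finger pad.
Only numpy, scipy, OpenCV 4.12 (cv2) and the standard library are available. Lean on these libraries where they do the work, as an engineer would, in place of code of your own. Each camera call takes 0.05 s, during which the arm holds its last target. There are 200 camera calls.

## Working session

There is one attempt and no reset: what is moved stays moved. The work goes in short steps, each a Python script; the robot and the scene stay as the last script left them, time stands still between calls to the robot, and variables do not carry over. Pictures are saved under pics/ and viewed, at most 10 in all, crops included, and the job is handed in when it is done.

```bash
mkdir -p pics
cat > h.py <<'E'
import numpy as np, cv2
from scipy.spatial.transform import Rotation as R
from rig import bot
def cam(n):
    c=bot.read_camera(n); c["f"]=c["image"].shape[0]/2/np.tan(np.radians(c["fovy"])/2)
    a=c["attitude"]; c["R"]=R.from_quat([a[1],a[2],a[3],a[0]]).as_matrix(); return c
def cloud(c):
    v,u=np.mgrid[:384,:512]; d=c["depth"]
    p=np.stack([(u-c["cx"])/c["f"]*d,(v-c["cy"])/c["f"]*d,d],-1)
    return p@c["R"].T+np.array(c["eye"])
E
python3 - <<'E'
from h import *
for n in("top","side"):
    c=cam(n); cv2.imwrite(f"pics/{n}0.png",c["image"]); np.savez(f"{n}0.npz",**{k:np.array(v) for k,v in c.items()})
    print(n,c["eye"],c["R"].round(3).tolist(),c["f"],c["cx"],c["cy"])
    P=cloud(c); m=((P[...,2]>222)&(P[...,2]<290)&(c["depth"]>0)&(c["image"].max(-1)<90)).astype(np.uint8)
    k,l,s,ce=cv2.connectedComponentsWithStats(m)
    for i in range(1,k):
        if s[i,4]>30:
            q=P[l==i]; print(ce[i].round(1),s[i].tolist(),np.median(q,0).round(1),q.min(0).round(),q.max(0).round())
print(bot.read_state())
E
```

```text
top [ 427.71273689   45.20090336 1144.22013585] [[-0.005, -0.995, 0.104], [-1.0, 0.006, 0.015], [-0.015, -0.104, -0.995]] 360.9946178884808 263.55240803479734 192.698715330867
[302.8 146. ] [296, 140, 14, 14, 151] [640.6 -42.1 242.5] [625. -58. 232.] [656. -25. 249.]
[267.5 153.7] [261, 147, 14, 14, 155] [620.6  49.3 242.4] [605.  32. 232.] [639.  65. 248.]
[232.2 162.6] [226, 156, 14, 14, 153] [598.2 138.3 242.3] [582. 121. 235.] [616. 154. 247.]
[311.1 180.5] [304, 174, 15, 14, 162] [552.3 -60.8 242.5] [535. -79. 231.] [569. -44. 246.]
[276.9 187.9] [270, 181, 15, 15, 168] [531.6  25.2 258.1] [515.   8. 247.] [549.  42. 262.]
[238.2 197.4] [231, 191, 15, 14, 165] [509.9 121.7 255.1] [493. 104. 245.] [525. 139. 259.]
[258.9 322.6] [234, 309, 63, 49, 579] [215.4  74.7 262.7] [139. -15. 222.] [240. 132. 290.]
[488.5 332. ] [484, 328, 13, 9, 68] [ 189.8 -463.3  266.5] [ 178. -469.  245.] [ 196. -448.  289.]
[251.5 378.8] [248, 373, 9, 11, 36] [ 79.5  90.  258.2] [ 70.  78. 239.] [104.  98. 289.]
side [424.69721517 742.90356354 961.20750868] [[-0.992, -0.085, 0.092], [-0.124, 0.738, -0.
[... 1229 characters left out ...]
itions': array([-1.25859587e+00,  3.00393997e-01,  1.52153892e+00, -6.14451552e-06,
        1.32066952e+00, -6.65837335e-02]), 'qvel': array([ 2.23224900e-04, -2.98377983e-03,  3.20652320e-04,  4.89254565e-05,
        4.47049208e-04,  9.92231354e-04]), 'effort': array([ 1.51799977e-03, -5.44378352e+01, -3.62366581e+01,  2.42283318e-05,
        3.04603949e-03,  4.80751805e-05]), 'ee_pos': array([ 203.33068985, -510.82943099,  249.78142887]), 'tool_rot': array([-5.00720341e-04,  9.82118594e-01,  1.88262618e-01, -6.48025159e-05]), 'ft_force': array([-0.26889353, -0.10033776,  1.05495023]), 'moment': array([0.03308723, 0.02326523, 0.00429304]), 'grip_force': 0.0, 'grip_width': 85.56629601557694}
```

View pics/top0.png

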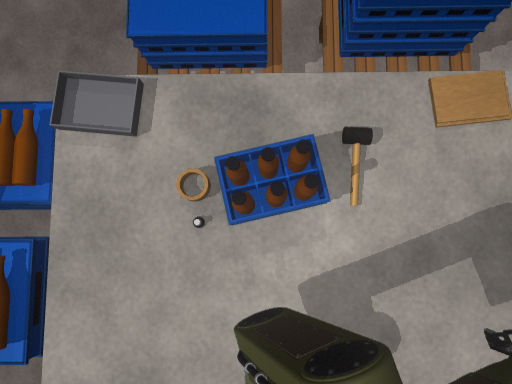

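View pics/side0.png

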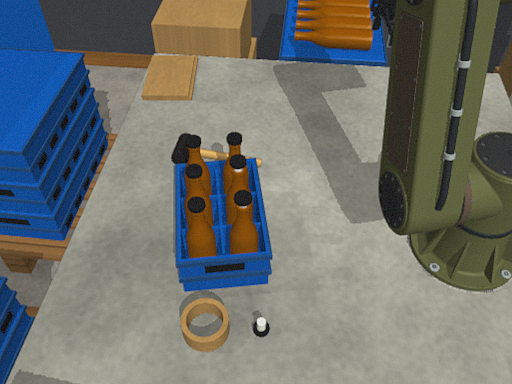

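The top view shows the crate, with six black heads at pixels (303,146), (268,154), (232,163), (311,181), (277,188) and (238,197). The side view shows the same heads, and the pale shank is visible under those at (237,161) and (242,198). By depth, four tops lie at about 243 mm (home: 6 mm floor + 237). The other two lie at 258 and 255 mm, which makes them 15 and 12 mm proud and matches the brief. I'll refine the top-face centres and start pressing.

```bash
cat > press.py <<'E'
from h import *
def face(c,x,y):
    P=cloud(c); m=(np.hypot(P[...,0]-x,P[...,1]-y)<32)&(c["image"].max(-1)<90)&(P[...,2]>225)
    q=P[m]; zt=np.median(q[:,2]); q=q[abs(q[:,2]-zt)<2.5]
    (a,b),r=cv2.minEnclosingCircle(q[:,:2].astype(np.float32)); return np.array([a,b,zt,r])
def Z(): s=bot.read_state(); return s["ee_pos"].round(1),s["ft_force"].round(1),round(s["clock"],2)
E
python3 - <<'E'
from press import *
cs=[dict(np.load(f"{n}0.npz")) for n in("top","side")]
T=[]
for x,y in((533,28),(511,126)):
    e=[face(c,x,y) for c in cs]; print(np.round(e,1)); T.append(np.mean(e,0))
np.save("T.npy",T)
print(bot.tip_reach)
q=[0,1,0,0]
bot.move_gripper(0)
p=T[0]; hover=[p[0],p[1],330]
print(bot.ik(hover,q))
bot.servo_line([203.4,-511,330]); bot.move_to(hover,q); print(Z())
c=cam("side"); cv2.imwrite("pics/s1.png",cv2.resize(c["image"][90:250,150:360],None,fx=3,fy=3))
E
```

```text
[[532.4  25.1 258.1  17.4]
 [536.6  31.1 258.4  18.5]]
[[509.1 121.7 255.1  17.7]
 [513.  126.7 255.9  18.6]]
19.0
[-1.59256769e-02  2.17930263e-01  1.43972519e+00 -4.44089210e-16
  1.48393720e+00  1.55487065e+00]
(array([534.5,  27.5, 330. ]), array([ 0. , -0.2, -0.7]), 3.81)
```

View pics/s1.png

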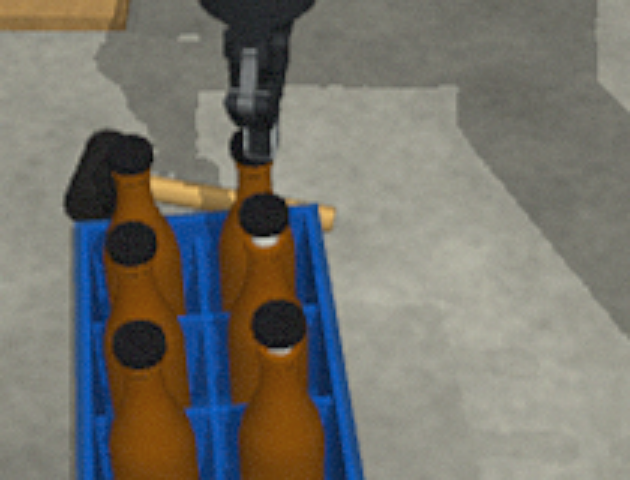

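The closed fingers hang at crop pixel (258,155), above the first proud stopper at (263,215). The pale shank shows under that one and under the one at (278,325). Next I press down slowly with a force stop.

Run:
```python
from press import *
T=np.load("T.npy"); p=T[0]
print(bot.servo_line([p[0],p[1],p[2]+19+6],speed=60), Z())
print(bot.servo_line([p[0],p[1],243+19-3],speed=12,until_force=15), Z())
bot.servo_line([p[0],p[1],330],speed=80); print(Z())
p=T[1]; bot.servo_line([p[0],p[1],330],speed=80); print(Z())
for n in("top","side"):
    c=cam(n); print(n,face(c,*T[0][:2]).round(1))
cv2.imwrite("pics/s2.png",cv2.resize(c["image"][90:250,150:360],None,fx=3,fy=3))
```

```text
False (array([534.6,  28.1, 283.6]), array([-0.2,  1.2, -0.3]), 4.79)
True (array([534.8,  28.1, 262.1]), array([-1.4, -0.1,  6.2]), 6.42)
(array([534.4,  28.1, 329.4]), array([-0.3,  0.2,  0.3]), 7.42)
(array([511.2, 123.8, 330. ]), array([-0. ,  0. ,  0.3]), 8.81)
top [532.1  25.3 242.8  17.5]
side [544.8  42.2 239.5   7.1]
```

View pics/s2.png

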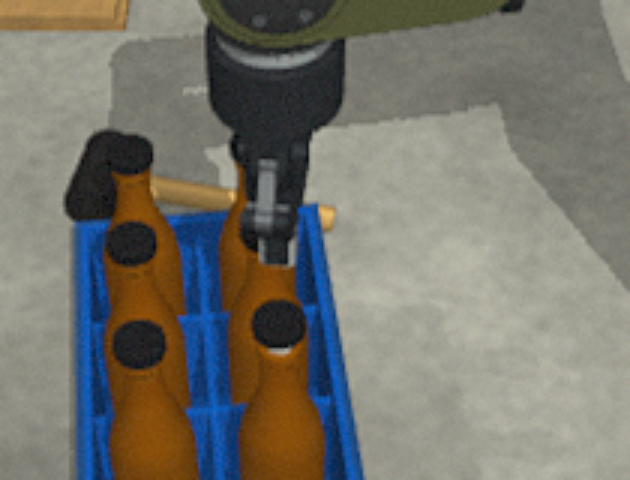

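The first stopper is down: the fingers stopped with their tips at 243 mm, and the top face now reads 242.8 mm. The fingers, at crop pixel (275,250), are now above the second proud stopper at (278,325), whose shank still shows.

Run:
```python
from press import *
T=np.load("T.npy"); p=T[1]
bot.servo_line([p[0],p[1],p[2]+19+6],speed=60)
print(bot.servo_line([p[0],p[1],243+19-3],speed=12,until_force=15), Z())
bot.servo_line([p[0],p[1],335],speed=80)
bot.move_to([203.4,-400,335],[0,1,0,0]); print(Z())
H=[(642,-38),(623,52),(600,142),(554,-58)]
for n in("top","side"):
    c=cam(n); print(n,[face(c,*t[:2]).round(1).tolist() for t in list(T)+H])
cv2.imwrite("pics/s3.png",cv2.resize(c["image"][90:290,150:360],None,fx=3,fy=3))
```

```text
True (array([511.3, 124.2, 262. ]), array([-1.6, -0.2,  5.5]), 11.32)
(array([ 203.9, -399.8,  335. ]), array([ 0.4, -0.4,  0.9]), 14.56)
top [[532.3, 25.3, 242.5, 17.5], [509.3, 121.6, 242.6, 17.4], [641.7, -42.0, 242.7, 17.7], [622.2, 48.4, 242.3, 17.4], [599.7, 138.6, 242.5, 17.8], [552.3, -61.4, 242.6, 17.4]]
side [[534.7, 30.2, 243.0, 18.1], [512.9, 127.0, 243.3, 18.2], [646.7, -37.5, 243.1, 18.4], [626.2, 53.8, 243.2, 17.7], [603.1, 143.3, 243.1, 17.6], [554.7, -55.7, 243.2, 17.9]]
```

View pics/s3.png

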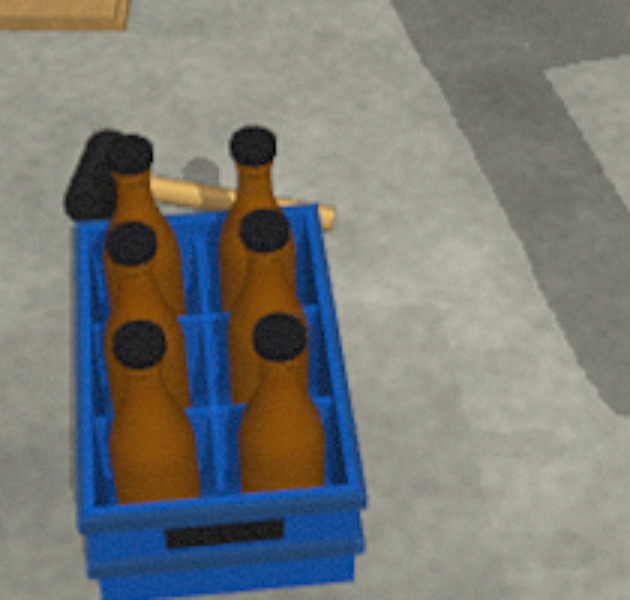

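The picture shows no pale shank under either pressed head, at (264,230) and (279,337). In both cameras all six tops agree to within 0.4 mm, the bottles stand upright, and the arm is clear of them.

```bash
python3 -c "
from rig import bot
print(bot.finish_job())"
```

```text
the job is handed in; nothing more can be done
None
```

Both proud stoppers are pressed fully home, the arm is withdrawn without touching the other bottles, and the job was handed in at about 15 s on the robot's clock.

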